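Release a filter cartridge from a quick coupling and park it

ROBOT

A 7-joint arm with a two-finger parallel gripper is mounted at the origin on a cart in front of the work surface, level with it; the furniture and walls round the work are solid. World frame = base frame: x ahead of the robot, y to its left, z up, the work surface at z = 0. Lengths are in m, angles in rad, forces in N, time in s.
With the tool pointing down it reaches from about 0.425 to 0.925 m from the base axis. Payload 6.8 kg.
Tool frame: the origin (TCP) lies on the front face of the gripper's body, between the roots of the fingers; the fingertips stand 73 mm ahead of it and the grasp point (between the pads) lies r.pinch_z ahead of it (r.pinch_z is the distance from the TCP to the grasp point, in m); z points along the fingers, y is the direction in which the jaws open and shut (so a half turn about z gives the same grasp; the last joint's range is limited). The gripper opens to 85 mm and grips with 20 to 120 N. Pads are 22 mm wide; open, the fingers measure 114 mm over their backs; the gripper's body (76 mm by 85 mm) begins 54 mm behind the grasp point. The pads swing forward as they close: fully open they stand 13 mm farther back than shut.
Start: joints at [1.064, 0.477, 0.022, 1.555, -0.011, 1.109, -0.083], TCP at [0.262, -0.622, 0.304] pointing down, gripper open.
Joint ranges: [-2.96, 2.96], [-0.34, 2.1], [-1.41, 1.46], [0.24, 2.44], [-1.37, 4.51], [0.17, 1.92], [-2.96, 2.96]. Speed limits (rad/s): [2.39, 2.39, 3.14, 3.14, 3.14, 3.14, 3.14].

INTERFACE

Orientations are given as a rotation vector (axis times angle).
In Python, from bench import readout, grab_frame, r, search_frame, masks_of, tip_of gives the robot as it stands.
- The arm moves only by the tool step_arm, never from a script. Its argument "commands" is a list of rows, each a list of 7 numbers: the shift along the tool's x, y, z as a fraction of full scale, then the turn, a rotation vector about the tool's x, y, z as a fraction of full scale, then the gripper's target within -1 to 1 (shut at 1, half-way at 0, fully open at -1). In form: [[tx, ty, tz, ax, ay, az, hand], ...]. A call has exactly 10 rows; each row is the pose to reach, as a shift and turn from the pose measured when the call began, along the tool's axes at that moment, turning the shorter way round; what a row does not reach only later rows make up. Full scale, the value 1, is 500 mm for a shift and 360 degrees for a turn. A row lasts 1/8 s, in which the tool goes at most 62.5 mm and 10.7 degrees, less where a joint would pass 70% of its speed; a pose out of reach is approached as far as the arm can. A call with a number of a shift or a turn outside -1 to 1 is refused whole. A call with a gripper value outside its range is refused whole. The fingers move at their own pace and stop on an object; "newtons" is the grip in N (left out, the last holds). Time passes only in rows, so rows that repeat a pose let the fingers close, or fill a call up. It gives the time, the measured TCP pose, the force and the opening at its end, in the units of the state.
- readout.get_obs(): the state, without advancing time (a new reading comes with each control period).
- grab_frame(name): name is "side" or "top" or "wrist"; returns a dict with "img" (420x560x3 uint8, red, green, blue), "K" (3x3 intrinsics, pixels), "D" ([k1, k2, p1, p2, k3] as OpenCV has them; the pictures are not rectified), "world_to_cam" (4x4, takes a point from world to camera coordinates). Camera axes: x right, y down, z forward; pixel columns grow to the right and rows downward; lengths in m; the calibration is good to about 2 mm. A picture is of the moment at which its call begins. There is no depth.
- r.hand_in(): hands the job in, once; it reports no verdict.
Trained networks look in a picture, given as the dict that the camera call returned (one of the last four; its "shot" number tells which), for a name from the list of things; names that differ only in an ending like _2 or _b are one class to them, and where a whole thing is asked for, a point or a joint stands for the part that bears it (a point fixed in the world has none). Each returns a list of dicts, best first, with "p" (0 to 1); they miss things now and then, are a little off and sometimes report something else, mostly with a low value. They report only what shows in the picture. A call takes as long as a camera call. They do not tell look-alikes from the thing itself.
- search_frame(thing, picture): "extent" ([centre column, centre row, width, height] in pixels, round what is visible of it).
- masks_of(thing, picture): "pixels" (420x560 bool, what is visible of it) and "extent" ([centre column, centre row, width, height] in pixels, round what is visible of it).
- tip_of(thing, picture): "point" ([column, row] in pixels: a listed point, or the origin of a listed thing).
The state is a dict: "clock": time; "joints": joint angles; "qvel": joint speeds; "tau": joint torques, N m; "tcp_pos": TCP position; "orientation": TCP orientation; "contact_force": force on the tool from outside, world axes, zero at the start; "moment": the same for the moment, N m; "grip_width": finger opening in m.
Only numpy, scipy, OpenCV 4.12 (cv2) and the standard library are available. Lean on these libraries where they do the work, as an engineer would, in place of code of your own. Each camera call takes 0.05 s, during which the arm holds its last target. There are 200 camera calls.

TASK

Uncouple the filter cartridge from the quick coupling on the metal service block: press the sprung sleeve back (down) by its flange, draw the cartridge's nipple straight up out of it while the sleeve is back, and let the sleeve snap forward again. Then stand the cartridge, nipple down, in the hole of the plastic parking block until its shoulder sits flat on the block, and let go. Work gently: do not slam the sleeve against its stop, do not wrench the cartridge while it is still locked, do not drop it, and leave the things round about where they are.

Things in the scene. Friction and masses are not known exactly. Their poses are not given: they have to be found in the camera images.
- cartridge_center (a point): Filter cartridge, upright, 62 mm tall, about 0.08 kg: white cylinder 28 mm in diameter (grip here), grey cap on its top 8 mm, steel nipple below. Point on its axis half-way up, 31 mm above the nipple's tip; z up its axis. The white body's lower face (shoulder) is 7 mm below the point.
- cartridge: The same cartridge; origin at its nipple's tip, z up. The nipple is the lowest 24 mm: a neck 12 mm in diameter with a locking collar 18.4 mm in diameter from 4 to 9 mm above the tip; tapered end.
- coupling_mouth (a point): Centre of the mouth of the upright quick coupling, 74 mm above the worktop; z up. It is the top of a fixed steel tube, 24 mm outside, bore 20 mm. At the start the cartridge's shoulder rests on it and three jaws in the tube lock over the nipple's collar with about 1 mm of play.
- coupling: Fixed aluminium block, 70 x 70 x 26 mm, with the upright coupling in its middle; origin under its centre. Round the tube is the sprung steel sleeve with a flat flange on top, a ring 56 mm outside, 32 mm inside, 5 mm thick. At rest the flange's top is from 13 mm above to 1 mm below the mouth, set differently each time and not measured: find it by touch.
- sleeve_axis (a point): A fixed point on the coupling's axis, 20 mm below the mouth. From rest the sleeve goes 10 mm down to a hard stop; spring 4 N at rest, 16 N at the stop. The jaws free the nipple between 7 and 8.8 mm down (13 to 15 N). Forward again too soon, it is locked. Over 30 N of fingers on it, or 50 N between cartridge and coupling, is too rough.
- block_top (a point): Centre of the top of the aluminium block, 26 mm above the worktop. How it works: fingertips on both sides of the cartridge press the flange down and, still pressing, close on the cartridge above it. Once the cartridge is then raised 2 mm, the jaws only ride on the collar (drag 3 to 10 N); when it has passed, the sleeve, let go, snaps forward by itself.
- parking_hole (a point): Centre of the mouth of the hole in the parking block, level with the block's top, 34 mm above the worktop; z up. Hole 21 mm in diameter, 28 mm deep, small chamfer. The nipple goes in loosely; the shoulder then rests flat on the block, the cartridge's centre 7 mm above the mouth.
- parking: Fixed grey plastic parking block, 66 x 66 x 34 mm; origin under its centre, straight below the hole. Pushing the cartridge into it with over 60 N is too rough.
- timer: Bystander: white bench timer lying flat, 60 x 64 x 18 mm, origin under its centre.
- counter: Bystander: round tally counter lying flat, 56 x 52 x 19 mm, origin under its centre.
- cup: Bystander: lidded specimen cup, 65 mm in diameter, 71 mm tall, origin under its centre.
- tray_pad: Bystander: small flat pad of lens tissue, 35 x 57 x 12 mm, origin under its centre.
Not all that is in view belongs to the job. What is meant by the cartridge is not green or orange, and is the larger of those in its own colour.

How it is judged:
By the outcome, as a careful person would: the job done as asked, in the order asked, and still so for the second after the job is handed in, with the robot touching nothing.
It also fails if it takes over 64 s, if anything falls off the work surface, if the arm or the gripper's body presses on something with over 40 N, if the wrist force passes 120 N, or if a joint passes its speed limit or range.

## Working session

There is one attempt and no reset: what is moved stays moved. The work goes in short steps, Python scripts to look and compute and a tool call to move; the robot and the scene stay as the last step left them, time stands still between calls to the robot, and variables do not carry over. Pictures are saved under pics/ and viewed, about 8 in all and at most 12, crops included, and the job is handed in when it is done.

Besides the shell and the picture viewer there is one more tool, called after "Emit:" as name(argument=value, ...) on one line, values as JSON. step_arm: Moves the arm, as the interface text tells. Its arguments: {"type":"object","properties":{"commands":{"type":"array"},"newtons":{"type":"number"}},"required":["commands"]}

```bash
mkdir -p pics; ls; cat > h.py <<'E'
import numpy as np, cv2
from bench import readout, grab_frame, r, search_frame, masks_of, tip_of
from scipy.spatial.transform import Rotation as R
def ray(f,px):
    u=cv2.undistortPoints(np.array([[px]],float),np.array(f["K"]),np.array(f["D"]))[0,0]
    T=np.array(f["world_to_cam"]);d=T[:3,:3].T@np.array([u[0],u[1],1]);return -T[:3,:3].T@T[:3,3],d/np.linalg.norm(d)
def onz(f,px,z):
    o,d=ray(f,px);return o+d*(z-o[2])/d[2]
def tri(obs):
    A=0;b=0
    for f,px in obs:
        o,d=ray(f,px);P=np.eye(3)-np.outer(d,d);A=A+P;b=b+P@o
    x=np.linalg.solve(A,b);return x,[round(1e3*np.linalg.norm(np.cross(x-ray(f,p)[0],ray(f,p)[1])),1) for f,p in obs]
def proj(f,X):
    T=np.array(f["world_to_cam"]);rv=cv2.Rodrigues(T[:3,:3])[0]
    return cv2.projectPoints(np.array([X],float),rv,T[:3,3],np.array(f["K"]),np.array(f["D"]))[0][0,0]
def save(f,n): cv2.imwrite("pics/"+n+".png",f["img"][:,:,::-1])
E
python3 - <<'E'
from h import *
o=readout.get_obs();print({k:np.round(v,3) for k,v in o.items()},r.pinch_z)
F={n:grab_frame(n) for n in("side","top")}
cv2.imwrite("pics/a.png",np.hstack([F[n]["img"][:,:,::-1] for n in F])[:, :] if 0 else cv2.resize(np.vstack([F[n]["img"][:,:,::-1] for n in F]),(400*1,600)))
for n in F: save(F[n],n+"1")
for t in["cartridge_center","cartridge","coupling_mouth","parking_hole","block_top","cup","timer","counter","tray_pad"]:
  for n in F:
    print(t,n,[(np.round(d["point"],1).tolist(),round(d["p"],2),np.round(onz(F[n],d["point"],{"cartridge_center":.081,"coupling_mouth":.074,"parking_hole":.034,"block_top":.026,"cartridge":.05}.get(t,0)),3)[:2].tolist()) for d in tip_of(t,F[n])[:4]])
E
```

```text
pics
{'clock': np.float64(0.0), 'joints': array([ 1.064,  0.478,  0.022,  1.556, -0.012,  1.109, -0.083]), 'qvel': array([ 0.001, -0.003, -0.002,  0.002, -0.   ,  0.   , -0.001]), 'tau': array([-1.0000e-03, -5.9646e+01,  1.6070e+00, -2.8121e+01,  1.2000e-02,
        9.0000e-03,  0.0000e+00]), 'tcp_pos': array([ 0.262, -0.622,  0.303]), 'orientation': array([-3.078e+00, -6.220e-01,  1.000e-03]), 'contact_force': array([-0.166, -0.601, -0.689]), 'moment': array([-0.012,  0.023,  0.028]), 'grip_width': np.float64(0.085)} 0.0539
cartridge_center side [([254.3, 294.6], 0.67, [0.441, -0.083]), ([238.1, 257.1], 0.48, [0.427, 0.02])]
cartridge_center top [([320.8, 222.6], 0.49, [0.513, 0.058]), ([308.2, 266.5], 0.43, [0.423, 0.084]), ([272.6, 230.3], 0.43, [0.495, 0.158])]
cartridge side [([251.8, 297.2], 0.66, [0.439, -0.063]), ([238.5, 263.0], 0.6, [0.428, 0.032]), ([275.6, 247.8], 0.55, [0.514, 0.06]), ([261.5, 235.1], 0.51, [0.492, 0.106])]
cartridge top [([354.3, 262.1], 0.63, [0.436, -0.018]), ([306.4, 263.7], 0.62, [0.43, 0.084]), ([274.5, 233.0], 0.46, [0.494, 0.153]), ([317.1, 225.2
[... 251 characters left out ...]
, 233.7], 0.74, [0.53, 0.119])]
parking_hole top [([227.8, 225.9], 0.56, [0.509, 0.254]), ([408.8, 264.1], 0.44, [0.435, -0.141])]
block_top side [([275.7, 254.6], 0.92, [0.515, 0.062]), ([275.6, 236.2], 0.55, [0.528, 0.12])]
block_top top [([314.9, 226.2], 0.9, [0.514, 0.064])]
cup side []
cup top [([264.5, 170.8], 0.75, [0.645, 0.178])]
timer side [([223.8, 169.4], 0.93, [0.448, 0.447])]
timer top [([146.5, 253.3], 0.93, [0.448, 0.434])]
counter side [([260.9, 351.1], 0.79, [0.439, -0.153])]
counter top [([409.0, 264.0], 0.64, [0.437, -0.153]), ([319.1, 224.5], 0.45, [0.522, 0.051])]
tray_pad side [([282.6, 171.7], 0.55, [0.61, 0.401])]
tray_pad top [([161.6, 183.2], 0.75, [0.608, 0.412])]
```

View pics/side1.png

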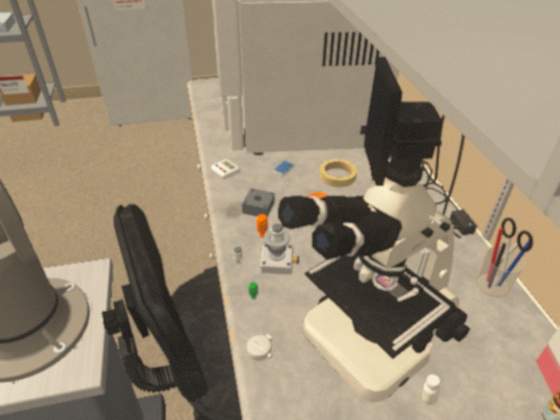

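View pics/top1.png

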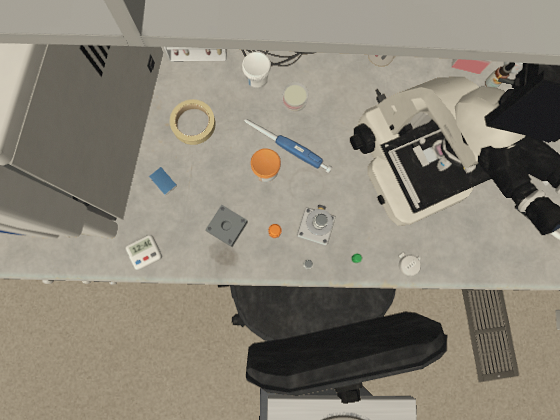

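The side view shows the coupling with the cartridge at (276,240), the parking block at (258,200), an orange decoy between them at (262,225), and the microscope to the right. The top view has the coupling at (318,222) and parking at (227,225). A chair back and the microscope eyepieces lie along the approach, so I'll locate those and refine the targets.

```bash
python3 - <<'E'
from h import *
F={n:grab_frame(n) for n in("side","top")}
s,t=F["side"],F["top"]
def T(n,a,b): x,e=tri([(s,a),(t,b)]);print(n,np.round(x,3),e)
T("eyeL/near tip?",(290,212),(515,180));T("eye a2",(290,212),(540,222));T("eye b",(328,240),(540,222));T("eye c",(328,240),(515,180))
T("chair far end",(128,210),(252,365));T("chair near",(185,405),(440,330))
T("park",(257.3,197),(227.8,225.9));T("coup",(273.7,236.7),(319.2,222.3));T("blk",(275.7,254.6),(314.9,226.2))
T("orange top",(262,217),(275,231))
for n in F:
  for q in("cartridge","coupling","parking"):
    for m in masks_of(q,F[n])[:5]:
      px=m["pixels"];print(n,q,round(m["p"],2),np.round(m["extent"],1),px.sum(),np.round(F[n]["img"][px].mean(0)))
      if q!="cartridge":
        c=max(cv2.findContours(px.astype(np.uint8),0,1)[0],key=cv2.contourArea)
        if n=="top":
          b=cv2.boxPoints(cv2.minAreaRect(c));print([np.round(onz(F[n],p,.03)[:2],3).tolist() for p in b])
  print(n,"cam",np.round(ray(F[n],(280,210)),2).tolist())
a=s["img"][185:305,190:350];b=t["img"][190:310,220:380]
cv2.imwrite("pics/crop.png",cv2.resize(np.hstack([a,b])[:,:,::-1],None,fx=2.5,fy=2.5,interpolation=cv2.INTER_CUBIC))
w=grab_frame("wrist");save(w,"w1")
E
```

```text
eyeL/near tip? [ 0.506 -0.18   0.369] [np.float64(28.1), np.float64(28.1)]
eye a2 [ 0.472 -0.206  0.385] [np.float64(0.0), np.float64(0.0)]
eye b [ 0.497 -0.235  0.351] [np.float64(18.9), np.float64(18.9)]
eye c [ 0.537 -0.208  0.328] [np.float64(10.1), np.float64(10.1)]
chair far end [0.221 0.19  0.102] [np.float64(11.9), np.float64(11.9)]
chair near [ 0.292 -0.222 -0.01 ] [np.float64(0.3), np.float64(0.3)]
park [0.509 0.253 0.041] [np.float64(1.1), np.float64(1.1)]
coup [0.512 0.062 0.082] [np.float64(1.7), np.float64(1.7)]
blk [0.515 0.064 0.024] [np.float64(0.5), np.float64(0.5)]
orange top [0.499 0.152 0.062] [np.float64(3.0), np.float64(3.0)]
side cartridge 0.69 [277.2 236.4  13.   20.9] 206 [147. 140. 124.]
side cartridge 0.59 [239.4 254.9  10.2  13.5] 128 [151. 143. 126.]
side cartridge 0.54 [255.  291.2   9.6  17.7] 122 [ 74. 131.  70.]
side cartridge 0.5 [259.8 202.4  36.7  25.9] 772 [115. 109.  98.]
side cartridge 0.49 [261.1 225.1  10.3  20.3] 228 [202. 107.  36.]
side coupling 0.9 [281.1 251.8  32.1  43.4] 1140 [168. 156. 139.]
side parking 0.92 [260.1 202.9  38.9  27.4] 738 [113. 108.  97.]
side cam [[0.36, -0.63, 0.77], [0.18, 0.74, -0.65]]
top cartridge 0.65 [321.6 222.1  14.3  16.7] 179 [138. 138. 129.]
top cartridge 0.61 [356.1 260.4   9.8   7.5] 68 [ 68. 146.  80.]
top cartridge 0.57 [311.3 265.2  11.4  13.1] 71 [134. 135. 126.]
top cartridge 0.57 [277.1 230.5  12.5  16. ] 147 [207. 126.  61.]
top coupling 0.68 [316.4 225.   33.8  42. ] 869 [166. 162. 153.]
[[0.487, 0.106], [0.57, 0.083], [0.552, 0.015], [0.47, 0.038]]
top parking 0.68 [226.5 226.4  40.   40.9] 1033 [117. 118. 111.]
[[0.498, 0.306], [0.559, 0.27], [0.52, 0.208], [0.459, 0.245]]
top cam [[0.37, 0.17, 0.93], [0.19, -0.03, -0.98]]
```

View pics/crop.png

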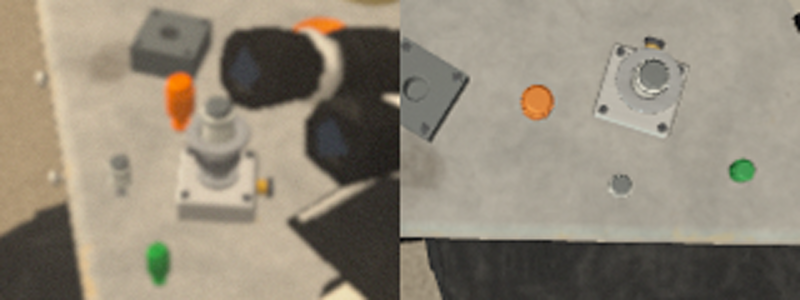

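The crop shows the white/grey-capped cartridge in the coupling, with its cap at about (276,227) in the side view and (321,220) in the top view. The smaller grey look-alike is at (239,255) side and (309,264) top. The eyepieces sit at about (0.47,-0.2,0.385), so I'll retract, rise, and then swing round.

Emit:
step_arm(commands=[[0,-0.06,-0.06,0,0,0,-1],[0,-0.12,-0.12,0,0,0,-0.6],[0,-0.18,-0.18,0,0,0,-0.2],[0,-0.24,-0.24,0,0,0,0],[0,-0.3,-0.3,0,0,0,0],[0,-0.35,-0.34,0,0,0,0],[0,-0.4,-0.36,0,0,0,0],[0,-0.43,-0.36,0,0,0,0],[0,-0.43,-0.36,0,0,0,0],[0,-0.43,-0.36,0,0,0,0]], newtons=30)

```text
clock: 2.7
tcp_pos: [0.1788, -0.4243, 0.4833]
orientation: [-3.079, -0.622, 0.0]
contact_force: [0.3, 0.5, 0.4]
grip_width: 0.0426
```

Emit:
step_arm(commands=[[0.128,-0.009,0,0,0,-0.0222,0],[0.254,-0.036,0,0,0,-0.0444,0],[0.374,-0.08,0,0,0,-0.0667,0],[0.488,-0.14,0,0,0,-0.0889,0],[0.591,-0.215,0,0,0,-0.1111,0],[0.684,-0.304,0,0,0,-0.1333,0],[0.763,-0.406,0,0,0,-0.1556,0],[0.827,-0.517,0,0,0,-0.1778,0],[0.875,-0.636,0,0,0,-0.2,0],[0.884,-0.666,0,0,0,-0.2056,0]])

```text
clock: 3.95
tcp_pos: [0.457, 0.0578, 0.4831]
orientation: [-2.075, -2.356, -0.002]
contact_force: [0.6, -0.1, -0.7]
grip_width: 0.0426
```

Emit:
step_arm(commands=[[-0.001,0.02,0.08,0,0,0,0],[-0.002,0.04,0.16,0,0,0,0],[-0.004,0.07,0.24,0,0,0,0],[-0.006,0.1,0.32,0,0,0,0],[-0.006,0.114,0.37,0,0,0,0],[-0.006,0.114,0.4,0,0,0,0],[-0.006,0.114,0.4,0,0,0,0],[-0.006,0.114,0.4,0,0,0,0],[-0.006,0.114,0.4,0,0,0,0],[-0.006,0.114,0.4,0,0,0,0]])

```text
clock: 5.2
tcp_pos: [0.514, 0.0625, 0.2839]
orientation: [-2.076, -2.356, -0.003]
contact_force: [-1.2, 0.1, 0.3]
grip_width: 0.0425
```

```bash
cat > m.py <<'E'
from h import *
import sys
F={n:grab_frame(n) for n in("wrist","top","side")}
w=F["wrist"];o=readout.get_obs();p=o["tcp_pos"];Rm=R.from_rotvec(o["orientation"]).as_matrix()
print("tcp",np.round(p,4),"force",np.round(o["contact_force"],1),o["grip_width"],"tilt",np.round(Rm[:,2],4),"cam",np.round(ray(w,(280,210)),3).tolist())
for t,z in(("cartridge_center",.081),("coupling_mouth",.074),("block_top",.026),("parking_hole",.034)):
  for n in F:
    for d in tip_of(t,F[n])[:2]: print(t,n,round(d["p"],2),np.round(d["point"],1),np.round(onz(F[n],d["point"],z)[:2],4))
save(w,sys.argv[1])
print("proj grasp",proj(w,p+Rm[:,2]*.0539),"proj mouth",proj(w,[.514,.063,.074]))
E
python3 m.py w2
```

```text
tcp [0.5138 0.0624 0.2834] force [-0.3  0.5  0.5] 0.042636789975675854 tilt [-4.0e-04  2.1e-03 -1.0e+00] cam [[0.505, 0.126, 0.353], [0.038, -0.267, -0.963]]
cartridge_center wrist 0.94 [203.6 156.9] [0.4447 0.0894]
cartridge_center wrist 0.65 [209.7 252. ] [0.456  0.0017]
cartridge_center top 0.67 [320.8 220.3] [0.5183 0.0582]
cartridge_center top 0.56 [357.5 257.4] [ 0.4433 -0.0176]
cartridge_center side 0.81 [273.4 234.3] [0.5115 0.0706]
cartridge_center side 0.71 [237.  257.7] [0.4241 0.0184]
coupling_mouth wrist 0.61 [278.8 196.2] [0.5137 0.0614]
coupling_mouth top 0.75 [318.7 220.7] [0.5186 0.0616]
coupling_mouth side 0.7 [277.8 236.6] [0.5209 0.0687]
block_top wrist 0.82 [279.9 188.8] [0.5153 0.0585]
block_top top 0.97 [313.2 227.3] [0.5116 0.0676]
block_top side 0.96 [276.4 254.5] [0.5166 0.062 ]
parking_hole top 0.81 [228.5 224.6] [0.5115 0.2526]
parking_hole side 0.55 [257.5 195.1] [0.5132 0.269 ]
proj grasp [279.34035391 275.01575114] proj mouth [279.33506724 194.5776224 ]
```

View pics/w2.png

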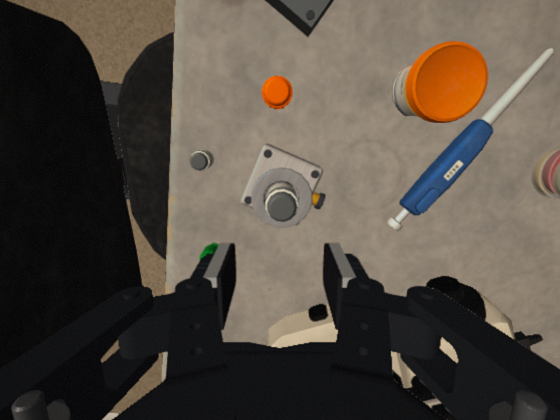

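The wrist view shows the cartridge cap at about (283,206), the flange ring around (282,197), and the block with its brass fitting at (318,200). I'll fit these features precisely.

```bash
python3 - <<'E'
from h import *
w=grab_frame("wrist");g=cv2.cvtColor(w["img"],cv2.COLOR_RGB2GRAY)
x0,y0=230,135;c=cv2.resize(g[y0:y0+105,x0:x0+105],None,fx=5,fy=5,interpolation=cv2.INTER_CUBIC)
for nm,dmn,dmx in(("cap",14,20),("flange",27,36)):
  h=cv2.HoughCircles(cv2.GaussianBlur(c,(0,0),3),cv2.HOUGH_GRADIENT_ALT,1.5,20,param1=120,param2=.6,minRadius=dmn*5,maxRadius=dmx*5)
  if h is not None:
    for u,v,rr in h[0][:4]:
      px=((u+2)/5+x0-.5,(v+2)/5+y0-.5);print(nm,np.round(px,1),round(rr/5,1),[np.round(onz(w,px,z)[:2],4).tolist() for z in((.112,) if nm=="cap" else(.073,.080,.087))])
m=masks_of("cartridge",w)
for d in m[:3]: print(round(d["p"],2),np.round(d["extent"],1))
# dark cap blob
b=((g[y0:y0+105,x0:x0+105]<85)).astype(np.uint8);n,l,s,ce=cv2.connectedComponentsWithStats(b)
for i in range(1,n):
  if s[i,4]>200: print("dark",s[i],ce[i]+[x0,y0],onz(w,ce[i]+[x0,y0],.112)[:2])
for z in(.112,): 
  P=[proj(w,[.514+.014*np.cos(a),.0625+.014*np.sin(a),z]) for a in np.linspace(0,6.28,13)];print(np.ptp(P,0),np.mean(P,0))
for z in(.073,.080,.087):
  P=[proj(w,[.514+.028*np.cos(a),.0625+.028*np.sin(a),z]) for a in np.linspace(0,6.28,37)];print(z,np.ptp(P,0),np.mean(P,0))
cv2.imwrite("pics/w3.png",cv2.resize(w["img"][130:245,220:350,::-1],None,fx=5,fy=5,interpolation=cv2.INTER_CUBIC))
E
```

```text
cap [283.  206.3] 16.7 [[0.5164, 0.0627]]
cap [283.  206.3] 15.1 [[0.5164, 0.0627]]
0.82 [283.9 202.3  27.4  35.7]
0.81 [202.7 161.9  24.6  17.1]
0.7 [279.6  91.3  34.6  33.3]
dark [ 41  58  26  29 369] [285.96205962 209.31707317] [0.51910768 0.06049297]
[34.89214566 33.71915468] [281.26510448 206.1778703 ]
0.073 [61.04485094 59.57278624] [280.64113312 194.89269281]
0.08 [62.521574   60.92480971] [280.67565975 196.62868171]
0.087 [64.07159863 62.33959769] [280.7118993  198.45034066]
```

View pics/w3.png

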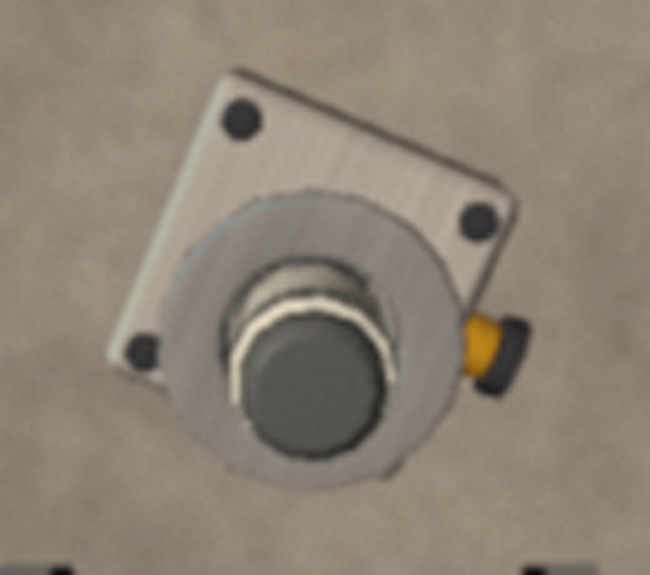

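The crop shows the cap rim centred at (283,206.5) and the flange centred at about (282.5,197.8). The finger gap is centred at column 279.5, so I'll shift about 2.5 mm along the jaw axis, descend, and recheck.

Emit:
step_arm(commands=[[0,0.005,0.04,0,0,0,0],[0,0.005,0.08,0,0,0,0],[0,0.005,0.12,0,0,0,0],[0,0.005,0.14,0,0,0,0],[0,0.005,0.15,0,0,0,0],[0,0.005,0.15,0,0,0,0],[0,0.005,0.15,0,0,0,0],[0,0.005,0.15,0,0,0,0],[0,0.005,0.15,0,0,0,0],[0,0.005,0.15,0,0,0,0]])

```text
clock: 7.3
tcp_pos: [0.5162, 0.0629, 0.2082]
orientation: [-2.075, -2.356, -0.002]
contact_force: [0.4, 0.2, 0.1]
grip_width: 0.0425
```

```bash
python3 - <<'E'
from h import *
w=grab_frame("wrist");save(w,"w4raw");o=readout.get_obs();p=o["tcp_pos"];Rm=R.from_rotvec(o["orientation"]).as_matrix()
print(np.round(p,4),Rm[:,2].round(4),np.round(o["contact_force"],1))
print("block ctr from prior px", proj(w,p+Rm[:,2]*.06))
cv2.imwrite("pics/w4.png",cv2.resize(w["img"][150:330,190:370,::-1],None,fx=3.3,fy=3.3,interpolation=cv2.INTER_CUBIC))
for z in (.112,.083,.074,.026): print(z,proj(w,[.5164,.0627,z]))
E
```

```text
[0.5162 0.0629 0.2081] [-9.0e-04  2.3e-03 -1.0e+00] [-0.6 -0.2  0.9]
block ctr from prior px [279.74445459 269.08829604]
0.112 [280.04638454 240.73779996]
0.083 [279.92171538 224.56542681]
0.074 [279.88970726 220.41192101]
0.026 [279.75528399 202.96261372]
```

View pics/w4.png

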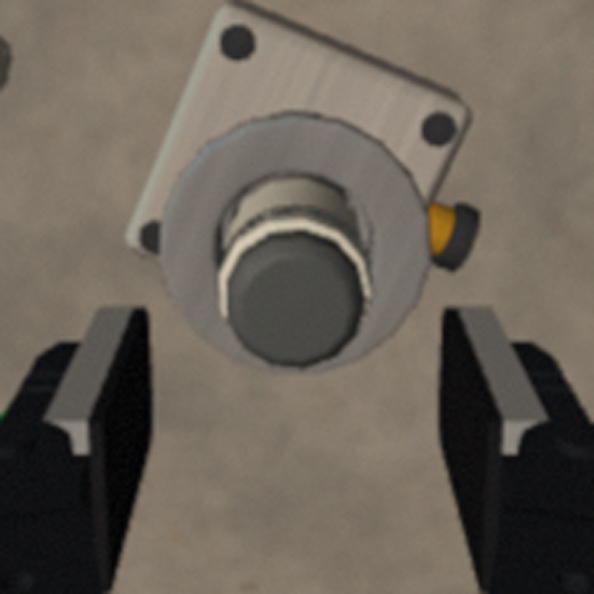

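Jaws and cartridge are aligned: the pad mid is at col 279.5, the cap at (279.4,240.3), and the flange at (279.5,223.3), which puts the flange top at about 0.08. Next I'll narrow the jaws to about 32 mm and descend.

Emit:
step_arm(commands=[[0,0,0,0,0,0,0.25],[0,0,0,0,0,0,0.25],[0,0,0.02,0,0,0,0.25],[0,0,0.04,0,0,0,0.25],[0,0,0.055,0,0,0,0.25],[0,0,0.07,0,0,0,0.25],[0,0,0.08,0,0,0,0.25],[0,0,0.084,0,0,0,0.25],[0,0,0.084,0,0,0,0.25],[0,0,0.084,0,0,0,0.25]])

```text
clock: 8.6
tcp_pos: [0.5163, 0.063, 0.1664]
orientation: [-2.076, -2.356, -0.002]
contact_force: [0.6, 0.2, -0.0]
grip_width: 0.032
```

```bash
python3 - <<'E'
from h import *
w=grab_frame("wrist");o=readout.get_obs();print(np.round(o["tcp_pos"],4),np.round(o["contact_force"],2),o["grip_width"])
cv2.imwrite("pics/w5.png",cv2.resize(w["img"][190:350,190:370,::-1],None,fx=3.6,fy=3.6,interpolation=cv2.INTER_CUBIC))
E
```

```text
[0.5163 0.063  0.1664] [-0.9  -0.15  0.31] 0.03172346103718462
```

View pics/w5.png

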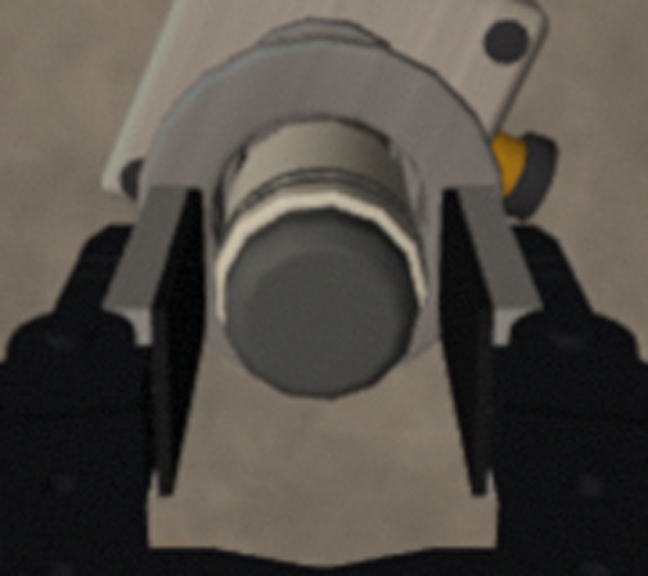

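The fingers straddle the cartridge evenly: pads at 205 and 441, cap centre at 321. Now a guarded descent.

Emit:
step_arm(commands=[[0,0,0.002,0,0,0,0.25],[0,0,0.004,0,0,0,0.25],[0,0,0.006,0,0,0,0.25],[0,0,0.008,0,0,0,0.25],[0,0,0.01,0,0,0,0.25],[0,0,0.012,0,0,0,0.25],[0,0,0.014,0,0,0,0.25],[0,0,0.014,0,0,0,0.25],[0,0,0.014,0,0,0,0.25],[0,0,0.014,0,0,0,0.25]])

```text
clock: 9.9
tcp_pos: [0.5163, 0.0631, 0.1594]
orientation: [-2.076, -2.356, -0.002]
contact_force: [1.1, 0.1, -1.0]
grip_width: 0.0319
```

Emit:
step_arm(commands=[[0,0,0.001,0,0,0,0.25],[0,0,0.002,0,0,0,0.25],[0,0,0.003,0,0,0,0.25],[0,0,0.004,0,0,0,0.25],[0,0,0.005,0,0,0,0.25],[0,0,0.006,0,0,0,0.25],[0,0,0.007,0,0,0,0.25],[0,0,0.008,0,0,0,0.25],[0,0,0.008,0,0,0,0.25],[0,0,0.008,0,0,0,0.25]])

```text
clock: 11.15
tcp_pos: [0.5163, 0.0631, 0.1554]
orientation: [-2.076, -2.356, -0.002]
contact_force: [-1.3, 0.2, 0.1]
grip_width: 0.032
```

Emit:
step_arm(commands=[[0,0,0.001,0,0,0,0.25],[0,0,0.002,0,0,0,0.25],[0,0,0.003,0,0,0,0.25],[0,0,0.004,0,0,0,0.25],[0,0,0.005,0,0,0,0.25],[0,0,0.006,0,0,0,0.25],[0,0,0.007,0,0,0,0.25],[0,0,0.008,0,0,0,0.25],[0,0,0.008,0,0,0,0.25],[0,0,0.008,0,0,0,0.25]])

```text
clock: 12.4
tcp_pos: [0.5163, 0.0631, 0.1515]
orientation: [-2.076, -2.356, -0.002]
contact_force: [-1.4, -0.5, 4.2]
grip_width: 0.0322
```

Emit:
step_arm(commands=[[0,0,0.001,0,0,0,0.25],[0,0,0.002,0,0,0,0.25],[0,0,0.003,0,0,0,0.25],[0,0,0.004,0,0,0,0.25],[0,0,0.005,0,0,0,0.25],[0,0,0.006,0,0,0,0.25],[0,0,0.007,0,0,0,0.25],[0,0,0.008,0,0,0,0.25],[0,0,0.008,0,0,0,0.25],[0,0,0.008,0,0,0,0.25]])

```text
clock: 13.65
tcp_pos: [0.5164, 0.0631, 0.1479]
orientation: [-2.076, -2.356, -0.002]
contact_force: [-2.5, -0.1, 9.5]
grip_width: 0.0318
```

```bash
cat > f.py <<'E'
from h import *
A=[]
for i in range(6):
    grab_frame("wrist");o=readout.get_obs();A.append(np.r_[o["contact_force"],o["tcp_pos"][2]*1e3,o["grip_width"]*1e3,o["clock"]])
A=np.array(A);print(A.mean(0).round(2),A.std(0).round(2))
E
python3 f.py
```

```text
[ -2.83  -0.9    9.01 147.91  32.08  13.82] [0.32 0.6  0.36 0.01 0.11 0.09]
```

Emit:
step_arm(commands=[[0,0,0.001,0,0,0,0.25],[0,0,0.002,0,0,0,0.25],[0,0,0.003,0,0,0,0.25],[0,0,0.004,0,0,0,0.25],[0,0,0.005,0,0,0,0.25],[0,0,0.006,0,0,0,0.25],[0,0,0.007,0,0,0,0.25],[0,0,0.008,0,0,0,0.25],[0,0,0.0088,0,0,0,0.25],[0,0,0.0088,0,0,0,0.25]])

```text
clock: 15.2
tcp_pos: [0.5164, 0.0632, 0.1442]
orientation: [-2.076, -2.357, -0.002]
contact_force: [-3.8, -1.5, 13.1]
grip_width: 0.0321
```

```bash
python3 f.py
```

```text
[ -4.07  -1.66  13.02 144.23  32.01  15.38] [0.34 0.45 0.47 0.01 0.23 0.09]
```

Emit:
step_arm(commands=[[0,0,0.0008,0,0,0,0.25],[0,0,0.0016,0,0,0,0.25],[0,0,0.0024,0,0,0,0.25],[0,0,0.0032,0,0,0,0.25],[0,0,0.004,0,0,0,0.25],[0,0,0.0044,0,0,0,0.25],[0,0,0.0044,0,0,0,0.25],[0,0,0.0044,0,0,0,0.25],[0,0,0.0044,0,0,0,0.25],[0,0,0.0044,0,0,0,0.25]])

```text
clock: 16.75
tcp_pos: [0.5164, 0.0633, 0.1429]
orientation: [-2.077, -2.357, -0.001]
contact_force: [-4.8, -2.0, 14.1]
grip_width: 0.0322
```

```bash
python3 f.py
```

```text
[ -4.33  -1.29  15.09 142.9   32.01  16.92] [0.27 0.5  0.62 0.01 0.08 0.09]
```

Emit:
step_arm(commands=[[0,0,0.0017,0,0,0,0.28],[0,0,0.0017,0,0,0,0.3],[0,0,0.0017,0,0,0,0.32],[0,0,0.0017,0,0,0,0.34],[0,0,0.0017,0,0,0,0.36],[0,0,0.0017,0,0,0,0.4],[0,0,0.0017,0,0,0,0.5],[0,0,0.0017,0,0,0,0.6],[0,0,0.0017,0,0,0,0.6],[0,0,0.0017,0,0,0,0.6]], newtons=35)

```text
clock: 18.3
tcp_pos: [0.5156, 0.0633, 0.1429]
orientation: [-2.076, -2.357, 0.002]
contact_force: [-7.8, -1.6, 18.3]
grip_width: 0.0273
```

```bash
python3 f.py
```

```text
[ -7.44  -1.37  18.13 142.85  27.37  18.47] [0.72 0.27 0.37 0.01 0.19 0.09]
```

Emit:
step_arm(commands=[[0,0,0.0005,0,0,0,0.7],[0,0,-0.0005,0,0,0,0.7],[0,0,-0.0015,0,0,0,0.7],[0,0,-0.0025,0,0,0,0.7],[0,0,-0.0035,0,0,0,0.7],[0,0,-0.0045,0,0,0,0.7],[0,0,-0.0055,0,0,0,0.7],[0,0,-0.006,0,0,0,0.7],[0,0,-0.006,0,0,0,0.7],[0,0,-0.006,0,0,0,0.7]], newtons=50)

```text
clock: 19.85
tcp_pos: [0.5155, 0.0633, 0.1459]
orientation: [-2.076, -2.357, 0.003]
contact_force: [-2.0, -0.6, 6.5]
grip_width: 0.0268
```

Unlocked: it has risen 3 mm with only a few newtons of drag. Drawing it straight up.

Emit:
step_arm(commands=[[0,0,-0.004,0,0,0,0.7],[0,0,-0.01,0,0,0,0.7],[0,0,-0.018,0,0,0,0.7],[0,0,-0.026,0,0,0,0.7],[0,0,-0.036,0,0,0,0.7],[0,0,-0.05,0,0,0,0.7],[0,0,-0.07,0,0,0,0.7],[0,0,-0.1,0,0,0,0.7],[0,0,-0.12,0,0,0,0.7],[0,0,-0.12,0,0,0,0.7]])

```text
clock: 21.1
tcp_pos: [0.5161, 0.0634, 0.207]
orientation: [2.076, 2.357, -0.0]
contact_force: [-0.1, 0.1, -0.6]
grip_width: 0.027
```

```bash
python3 m.py w6; python3 - <<'E'
from h import *
s=grab_frame("side");a=s["img"][150:290,190:350];w=cv2.imread("pics/w6.png")
cv2.imwrite("pics/c6.png",np.hstack([cv2.resize(a[:,:,::-1],(400,350)),cv2.resize(w[120:420,150:410],(303,350))]))
E
```

```text
tcp [0.5153 0.0632 0.2056] force [-0.5  0.1 -0.7] 0.02688245613747946 tilt [-2.2e-03 -9.0e-04 -1.0e+00] cam [[0.508, 0.127, 0.276], [0.038, -0.27, -0.962]]
cartridge_center wrist 0.84 [278.7 270.2] [0.5199 0.0299]
cartridge_center wrist 0.82 [179.9 169.7] [0.4499 0.0906]
cartridge_center top 0.64 [271.8 232.5] [0.4903 0.1591]
cartridge_center top 0.57 [308.9 264. ] [0.4277 0.0822]
cartridge_center side 0.73 [262.4 224.8] [0.4942 0.1054]
cartridge_center side 0.72 [273.7 215.4] [0.5253 0.131 ]
coupling_mouth wrist 0.63 [280.5 222.2] [0.5171 0.062 ]
coupling_mouth top 0.86 [318.2 221.5] [0.5168 0.0627]
coupling_mouth side 0.59 [277.5 236.4] [0.5204 0.0694]
block_top wrist 0.81 [275.9 206.5] [0.5138 0.0596]
block_top top 0.95 [312.6 225.2] [0.5162 0.069 ]
block_top side 0.7 [276.3 256.1] [0.5154 0.0573]
parking_hole top 0.75 [224.8 224.3] [0.512  0.2606]
parking_hole side 0.72 [256.5 199.8] [0.5072 0.2509]
proj grasp [277.59612724 274.34278248] proj mouth [276.22437004 220.24664596]
```

View pics/c6.png

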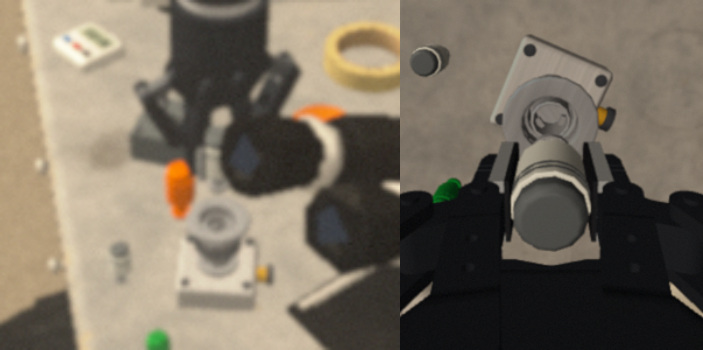

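The cartridge is out, the coupling mouth is empty, and the sleeve is forward. I'll carry the cartridge over near the parking block, stopping short so the wrist camera can see the hole.

Emit:
step_arm(commands=[[0.02,0.002,-0.01,0,0,0,0.7],[0.06,0.006,-0.02,0,0,0,0.7],[0.11,0.011,-0.02,0,0,0,0.7],[0.17,0.016,-0.02,0,0,0,0.7],[0.22,0.021,-0.02,0,0,0,0.7],[0.26,0.025,-0.02,0,0,0,0.7],[0.285,0.027,-0.02,0,0,0,0.7],[0.293,0.028,-0.02,0,0,0,0.7],[0.293,0.028,-0.02,0,0,0,0.7],[0.293,0.028,-0.02,0,0,0,0.7]])

```text
clock: 23.15
tcp_pos: [0.5112, 0.2094, 0.2156]
orientation: [-2.078, -2.355, 0.004]
contact_force: [0.7, -0.1, -0.9]
grip_width: 0.0264
```

```bash
python3 - <<'E'
from h import *
F={n:grab_frame(n) for n in("wrist","top")}
w=F["wrist"];o=readout.get_obs();p=o["tcp_pos"];Rm=R.from_rotvec(o["orientation"]).as_matrix()
print("tcp",np.round(p,4),np.round(o["contact_force"],1),o["grip_width"],Rm.round(4).tolist())
for n in F:
  for d in tip_of("parking_hole",F[n])[:2]: print(n,round(d["p"],2),np.round(d["point"],1),np.round(onz(F[n],d["point"],.034)[:2],4))
m=masks_of("parking",w)[0];c=max(cv2.findContours(m["pixels"].astype(np.uint8),0,1)[0],key=cv2.contourArea);print(m["p"],np.round(m["extent"],1))
u0,v0=[int(v) for v in proj(w,[.511,.255,.034])];u0-=60;v0=max(0,v0-60);print(u0,v0)
cv2.imwrite("pics/w7.png",cv2.resize(w["img"][v0:v0+120,u0:u0+120,::-1],None,fx=5,fy=5,interpolation=cv2.INTER_CUBIC))
E
```

```text
tcp [0.5112 0.2096 0.2157] [ 1.1 -0.1 -0.9] 0.026369621343742117 [[-0.1248, 0.9922, -0.0016], [0.9922, 0.1248, -0.0011], [-0.0009, -0.0018, -1.0]]
wrist 0.65 [288.  141.7] [0.5115 0.2589]
top 0.76 [229.  227.1] [0.5061 0.2513]
0.68 [290.6 139.9 113.8 119.7]
226 86
```

View pics/w7.png

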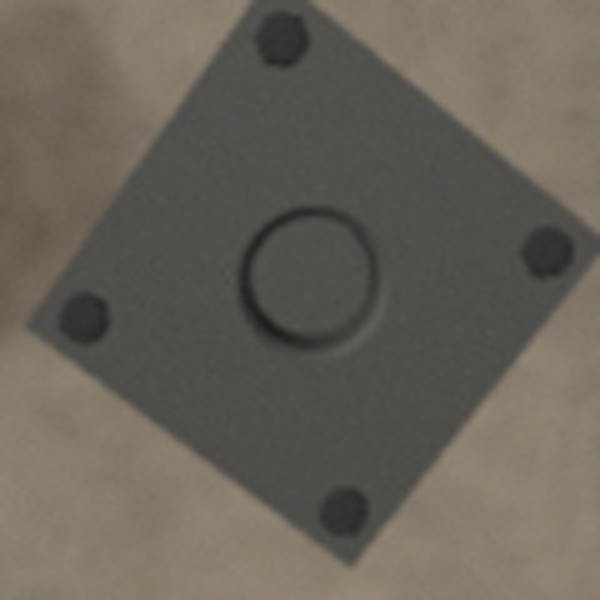

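The parking hole's rim is centred at about (288.3,141.7), and the screw diagonals agree. I'll measure the held cap's offset in the tool frame and compute the move.

```bash
python3 - <<'E'
from h import *
w=grab_frame("wrist");o=readout.get_obs();p=o["tcp_pos"];Rm=R.from_rotvec(o["orientation"]).as_matrix()
P=onz(w,(288.4,141.7),.034);print("hole",P)
img=cv2.GaussianBlur(cv2.cvtColor(w["img"],cv2.COLOR_RGB2GRAY),(0,0),1.0)
c=cv2.resize(img[240:360,210:350],None,fx=4,fy=4,interpolation=cv2.INTER_CUBIC)
zc=p[2]-.031;
h=cv2.HoughCircles(c,cv2.HOUGH_GRADIENT_ALT,1.5,10,param1=100,param2=.5,minRadius=80,maxRadius=180)
q=[proj(w,[p[0]+.014*np.cos(a),p[1]+.014*np.sin(a),zc]) for a in np.linspace(0,6.28,37)];print("expect cap",np.mean(q,0),np.ptp(q,0)/2)
if h is not None:
  for u,v,rr in h[0][:4]:
    px=(u/4+210,v/4+240);X=onz(w,px,zc);print(np.round(px,1),rr/4,"cap-tcp tool",(Rm.T@(X-p)*1e3).round(2))
cv2.imwrite("pics/w8.png",cv2.resize(w["img"][200:380,190:370,::-1],None,fx=3.3,fy=3.3,interpolation=cv2.INTER_CUBIC))
E
```

```text
hole [0.51165937 0.25962032 0.034     ]
expect cap [281.10912127 304.83032425] [38.62964944 34.25881095]
```

View pics/w8.png

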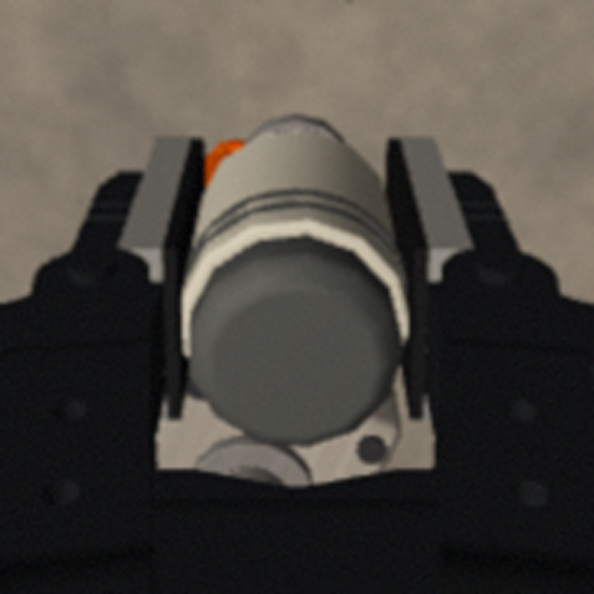

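The held cartridge sits upright and centred, with its cap at about (279.8,303). Moving over the hole and down to about 10 mm above it.

Emit:
step_arm(commands=[[0.02,0.003,0,0,0,0,0.7],[0.05,0.007,0,0,0,0,0.7],[0.08,0.011,0.01,0,0,0,0.7],[0.0988,0.013,0.03,0,0,0,0.7],[0.0988,0.013,0.06,0,0,0,0.7],[0.0988,0.013,0.09,0,0,0,0.7],[0.0988,0.013,0.12,0,0,0,0.7],[0.0988,0.013,0.14,0,0,0,0.7],[0.0988,0.013,0.157,0,0,0,0.7],[0.0988,0.013,0.157,0,0,0,0.7]])

```text
clock: 24.7
tcp_pos: [0.511, 0.2597, 0.1367]
orientation: [-2.077, -2.356, 0.004]
contact_force: [-0.5, 0.5, -0.2]
grip_width: 0.0267
```

```bash
python3 - <<'E'
from h import *
F={n:grab_frame(n) for n in("side","top","wrist")};o=readout.get_obs();p=o["tcp_pos"];print(p.round(4),R.from_rotvec(o["orientation"]).as_matrix()[:,2].round(4))
for n in("side","top"):
  print(n,"nipple tip expect",proj(F[n],[p[0],p[1],p[2]-.0929]),"hole",proj(F[n],[.5117,.2596,.034]))
s=F["side"]["img"][140:240,200:320,::-1];w=F["wrist"]["img"][180:330,190:370,::-1]
cv2.imwrite("pics/c9.png",np.hstack([cv2.resize(s,(420,350),interpolation=2),cv2.resize(w,(380,350))]))
E
```

```text
[0.5115 0.2601 0.1377] [-8.e-04 -4.e-04 -1.e+00]
side nipple tip expect [257.39102431 193.98790697] hole [257.59926688 197.44320234]
top nipple tip expect [224.56113133 223.74915747] hole [225.27596896 224.43281623]
```

View pics/c9.png

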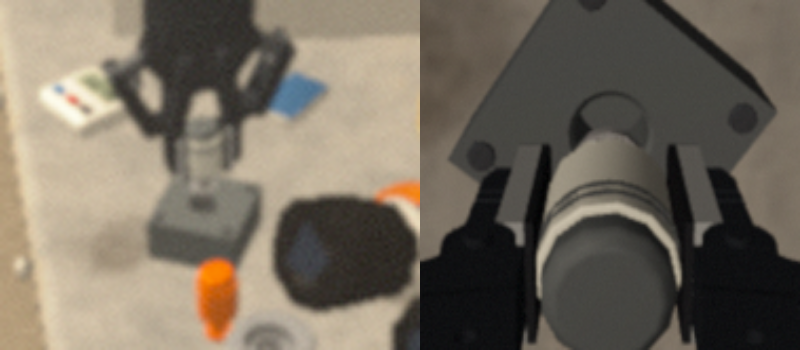

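The wrist view shows the hole centred at 609 and the cartridge axis at 609 in the crop, so it is aligned. Lowering with a force check.

Emit:
step_arm(commands=[[-0.001,0,0.003,0,0,0,0.7],[-0.001,0,0.006,0,0,0,0.7],[-0.001,0,0.009,0,0,0,0.7],[-0.001,0,0.012,0,0,0,0.7],[-0.001,0,0.015,0,0,0,0.7],[-0.001,0,0.018,0,0,0,0.7],[-0.001,0,0.021,0,0,0,0.7],[-0.001,0,0.024,0,0,0,0.7],[-0.001,0,0.027,0,0,0,0.7],[-0.001,0,0.027,0,0,0,0.7]])

```text
clock: 26.1
tcp_pos: [0.5115, 0.2596, 0.1241]
orientation: [-2.077, -2.357, 0.002]
contact_force: [0.6, -0.2, -0.1]
grip_width: 0.0269
```

Emit:
step_arm(commands=[[0,0,0.003,0,0,0,0.7],[0,0,0.006,0,0,0,0.7],[0,0,0.01,0,0,0,0.7],[0,0,0.014,0,0,0,0.7],[0,0,0.018,0,0,0,0.7],[0,0,0.022,0,0,0,0.7],[0,0,0.026,0,0,0,0.7],[0,0,0.03,0,0,0,0.7],[0,0,0.033,0,0,0,0.7],[0,0,0.033,0,0,0,0.7]])

```text
clock: 27.35
tcp_pos: [0.5114, 0.2596, 0.1075]
orientation: [-2.077, -2.356, 0.002]
contact_force: [-0.5, 0.9, -1.1]
grip_width: 0.027
```

The nipple is in freely. The grip was taken with the fingertips slightly below the shoulder, so they may touch the block first. I'll creep down and watch the force.

Emit:
step_arm(commands=[[0,0,0.0005,0,0,0,0.7],[0,0,0.001,0,0,0,0.7],[0,0,0.0015,0,0,0,0.7],[0,0,0.002,0,0,0,0.7],[0,0,0.0025,0,0,0,0.7],[0,0,0.003,0,0,0,0.7],[0,0,0.003,0,0,0,0.7],[0,0,0.003,0,0,0,0.7],[0,0,0.003,0,0,0,0.7],[0,0,0.003,0,0,0,0.7]])

```text
clock: 28.6
tcp_pos: [0.5115, 0.2596, 0.1066]
orientation: [-2.077, -2.357, 0.002]
contact_force: [-1.8, -2.0, 7.4]
grip_width: 0.0267
```

```bash
python3 - <<'E'
from h import *
F={n:grab_frame(n) for n in("side","wrist")};o=readout.get_obs();p=o["tcp_pos"];print(o["clock"],p.round(4),o["contact_force"].round(1))
s=F["side"]["img"][155:225,225:295,::-1];w=F["wrist"]["img"][180:330,190:370,::-1]
cv2.imwrite("pics/c10.png",np.hstack([cv2.resize(s,(400,400),interpolation=2),cv2.resize(w,(400,400))]))
E
```

```text
28.7 [0.5115 0.2596 0.1066] [-1.2 -1.5  6.5]
```

View pics/c10.png

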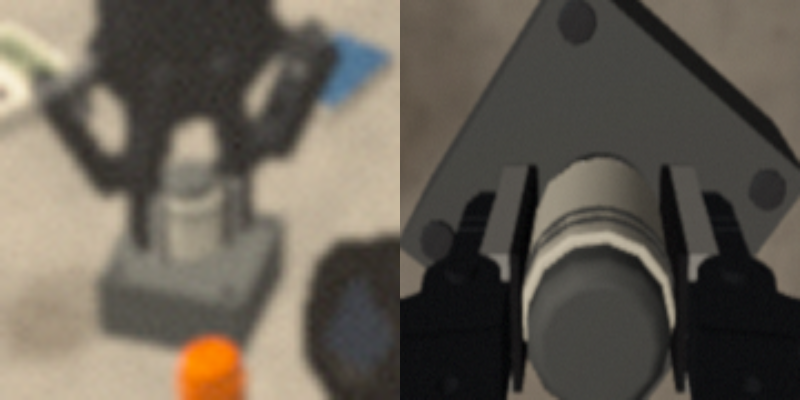

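Contact is at TCP 0.1066, which means the fingertips are on the block and the shoulder is about 3.7 mm short of seating. I'll relax the grip very gradually so the cartridge slides down guided between the pads.

Emit:
step_arm(commands=[[0,0,-0.0006,0,0,0,0.5],[0,0,-0.0004,0,0,0,0.42],[0,0,-0.0004,0,0,0,0.4],[0,0,-0.0004,0,0,0,0.39],[0,0,-0.0004,0,0,0,0.385],[0,0,-0.0004,0,0,0,0.38],[0,0,-0.0004,0,0,0,0.375],[0,0,-0.0004,0,0,0,0.37],[0,0,-0.0004,0,0,0,0.365],[0,0,-0.0004,0,0,0,0.36]], newtons=20)

```text
clock: 29.95
tcp_pos: [0.5114, 0.2596, 0.1068]
orientation: [-2.077, -2.357, 0.002]
contact_force: [-0.1, 0.9, -1.6]
grip_width: 0.0275
```

Emit:
step_arm(commands=[[0,0,0,0,0,0,0.358],[0,0,0,0,0,0,0.355],[0,0,0,0,0,0,0.352],[0,0,0,0,0,0,0.349],[0,0,0,0,0,0,0.346],[0,0,0,0,0,0,0.343],[0,0,0,0,0,0,0.34],[0,0,0,0,0,0,0.337],[0,0,0,0,0,0,0.334],[0,0,0,0,0,0,0.33]])

```text
clock: 31.2
tcp_pos: [0.5115, 0.2596, 0.1068]
orientation: [-2.077, -2.357, 0.002]
contact_force: [-0.3, -0.2, -0.1]
grip_width: 0.0283
```

```bash
python3 - <<'E'
from h import *
a=cv2.imread("pics/c10.png")[:,400:]
w=grab_frame("wrist");o=readout.get_obs();print(o["clock"],o["tcp_pos"].round(4),o["contact_force"].round(1),o["grip_width"])
b=cv2.resize(w["img"][180:330,190:370,::-1],(400,400));cv2.imwrite("pics/c11.png",np.hstack([a,b]))
m=masks_of("cartridge",w);print([(round(d["p"],2),np.round(d["extent"],1)) for d in m[:2]])
E
```

```text
31.25 [0.5114 0.2596 0.1068] [0.2 0.3 0.3] 0.028727828779518176
[(0.76, array([280.6, 283.3,  66.8,  90.8]))]
```

Emit:
step_arm(commands=[[0,0,0,0,0,0,0.327],[0,0,0,0,0,0,0.324],[0,0,0,0,0,0,0.32],[0,0,0,0,0,0,0.316],[0,0,0,0,0,0,0.312],[0,0,0,0,0,0,0.308],[0,0,0,0,0,0,0.304],[0,0,0,0,0,0,0.3],[0,0,0,0,0,0,0.28],[0,0,0,0,0,0,0.25]])

```text
clock: 32.55
tcp_pos: [0.5115, 0.2596, 0.1068]
orientation: [-2.077, -2.357, 0.002]
contact_force: [0.1, -0.5, 0.9]
grip_width: 0.0325
```

```bash
python3 - <<'E'
from h import *
a=cv2.imread("pics/c10.png")[:,400:];b=cv2.imread("pics/c11.png")[:,400:]
w=grab_frame("wrist");s=grab_frame("side");o=readout.get_obs();print(o["clock"],o["tcp_pos"].round(4),o["contact_force"].round(1),o["grip_width"])
c=cv2.resize(w["img"][180:330,190:370,::-1],(400,400))
# track the cap patch between frames (rows shift => height change)
t=a[235:380,530-400:680-400]
for n,i in(("held",a),("relax",b),("open",c)):
  best=max(((cv2.minMaxLoc(cv2.matchTemplate(i,cv2.resize(t,None,fx=k,fy=k),cv2.TM_CCOEFF_NORMED)),k) for k in(.9,.93,.96,.98,1,1.02)),key=lambda q:q[0][1]);(_,v,_,l),k=best
  print(n,round(v,3),k,"centre",l[0]+75*k,l[1]+72*k)
for zc in(.072,.0757): print("pred cap top row in crop",(proj(w,[.5115,.2596,zc])-[190,180])*[400/180,400/150])
print([(round(d["p"],2),np.round(d["point"],1),np.round(proj(s,[.5115,.2596,.041]),1)) for d in tip_of("cartridge_center",s)[:4]])
E
```

```text
32.65 [0.5115 0.2596 0.1068] [-0.2  0.2 -1. ] 0.03172173885348367
held 1.0 1 centre 205 307
relax 0.986 0.98 centre 205.5 292.56
open 0.965 0.98 centre 205.5 292.56
pred cap top row in crop [200.3040239  319.59805191]
pred cap top row in crop [200.3671826  334.60506555]
[(0.76, array([263. , 226.9]), array([257.5, 195.3])), (0.66, array([237. , 259.8]), array([257.5, 195.3])), (0.56, array([255.4, 192.4]), array([257.5, 195.3])), (0.41, array([250.4, 291. ]), array([257.5, 195.3]))]
```

The cap dropped 14.5 crop rows between frames, against 15.0 predicted for full seating, so it is seated. Now opening wider and withdrawing upward.

Emit:
step_arm(commands=[[0,0,-0.001,0,0,0,0.15],[0,0,-0.002,0,0,0,0],[0,0,-0.004,0,0,0,0],[0,0,-0.01,0,0,0,0],[0,0,-0.03,0,0,0,0],[0,0,-0.06,0,0,0,0],[0,0,-0.1,0,0,0,0],[0,0,-0.15,0,0,0,0],[0,0,-0.2,0,0,0,0],[0,0,-0.2,0,0,0,0]])

```text
clock: 33.95
tcp_pos: [0.5126, 0.2606, 0.21]
orientation: [2.076, 2.355, 0.006]
contact_force: [-0.2, 0.2, 0.5]
grip_width: 0.0423
```

```bash
python3 - <<'E'
from h import *
F={n:grab_frame(n) for n in("side","top","wrist")}
o=readout.get_obs();print(o["clock"],o["tcp_pos"].round(4),o["contact_force"].round(1),o["grip_width"])
for n in F:
  f=F[n]
  ms=masks_of("cartridge",f)
  near=proj(f,[.5115,.2596,.053])
  print(n,"pred centre",np.round(proj(f,[.5115,.2596,.041]),1),"cap",np.round(proj(f,[.5115,.2596,.072]),1),"shoulder",np.round(proj(f,[.5115,.2596,.034]),1))
  print("  pts",[(round(d["p"],2),np.round(d["point"],1).tolist()) for d in tip_of("cartridge_center",f)[:5]])
  print("  masks",[(round(d["p"],2),np.round(d["extent"],1).tolist()) for d in ms if np.hypot(*(np.array(d["extent"][:2])-near))<25])
  for t in("counter","timer","cup","tray_pad"): print("  ",t,[np.round(onz(f,d["point"],0)[:2],3).tolist() for d in tip_of(t,f)[:1]] if n!="wrist" else "")
g=cv2.cvtColor(F["wrist"]["img"],cv2.COLOR_RGB2GRAY);cx,cy=proj(F["wrist"],[.5115,.2596,.072]);x0,y0=int(cx)-40,int(cy)-40
c=cv2.resize(g[y0:y0+80,x0:x0+80],None,fx=5,fy=5,interpolation=cv2.INTER_CUBIC)
h=cv2.HoughCircles(cv2.GaussianBlur(c,(0,0),3),cv2.HOUGH_GRADIENT_ALT,1.5,20,param1=80,param2=.5,minRadius=50,maxRadius=130)
if h is not None: print("cap circle",[(np.round(q[:2]/5+[x0,y0],1),q[2]/5) for q in h[0][:3]])
E
```

```text
34.1 [0.5113 0.2593 0.2067] [-0.1  0.1  0. ] 0.04284419095577715
side pred centre [257.5 195.3] cap [257.2 185.5] shoulder [257.5 197.5]
  pts [(0.75, [261.2, 227.8]), (0.69, [256.7, 209.7]), (0.65, [237.8, 254.4]), (0.6, [257.4, 195.3]), (0.46, [252.6, 291.1])]
  masks [(0.7, [257.7, 196.1, 13.6, 20.2])]
   counter [[0.445, -0.151]]
   timer [[0.445, 0.44]]
   cup []
   tray_pad [[0.624, 0.403]]
top pred centre [225. 224.] cap [223.6 221.7] shoulder [225.3 224.5]
  pts []
  masks []
   counter []
   timer [[0.449, 0.436]]
   cup [[0.644, 0.182]]
   tray_pad []
wrist pred centre [279.3 207. ] cap [279.4 218.9] shoulder [279.3 204.7]
  pts [(0.93, [278.3, 206.1]), (0.79, [251.9, 315.3]), (0.48, [173.2, 367.6])]
  masks [(0.82, [279.0, 215.2, 34.7, 43.1])]
   counter 
   timer 
   cup 
   tray_pad
```

```bash
python3 -c "
from bench import r,readout
print(r.hand_in(),readout.get_obs()['clock'])"
```

```text
the job is handed in; nothing more can be done
the job is handed in; nothing more can be done
```

The cartridge is uncoupled and standing nipple down in the parking hole, and the job is handed in. The clock read about 34 s against the 64 s limit.

- **Uncoupling:** I found the flange by touch and pressed it slowly to about 9.2 mm (15 N). It took about 18 N while I closed the grip. The cartridge then drew straight up with only a few newtons of drag. A picture showed the coupling mouth empty and the sleeve forward again.
- **Parking:** The nipple went in without force, but the grip was low, so the fingertips touched the block about 3.7 mm before the shoulder could seat. I relaxed the grip in small steps instead of regripping, so the cartridge made that last slide between the pads under its own weight.
- **Last checks:**
  - The cartridge's centre is within about 1 pixel of the seated position in both the side and wrist views.
  - The cap moved down about 3.6 mm of the expected 3.7 mm.
  - The gripper is clear with no force on it.
  - The timer, counter and cup read where they were, within network noise. The pad reads about 14 mm further in x than at first in the side view, and the top view did not find it. The arm never went near it.
- **Not confirmed:** The top view did not find the parked cartridge, probably because the gripper hid it. I had also used all 12 picture views, so the final seating was checked from numbers only.

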